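Sound a drilled hole with a depth gauge

TASK

Lift the depth gauge out of its stand, lower its rod gently into the narrow drilled hole of the concrete sample and keep pushing lightly, past the drag of its sliding stop, until the rod is clearly felt to bottom, so that the sample's face has pushed the stop up to the reading. Hold it there for a second with about 10 N, never pushing on the sample harder than 25 N, then let go and leave the gauge standing upright in the hole, rod on the bottom and stop resting on the face. Leave the brush, the jar and the loupe where they are.

Things in the scene. Friction and masses are not known exactly. Their poses are not given: they have to be found in the camera images.
- handle (a point): Depth gauge: steel rod 10 mm in diameter, a round ribbed aluminium handle on top, 24 mm in diameter and 56 mm long, to be grasped from above or tilted. Point: middle of the handle, on its axis, 147 mm above the rod's foot, 28 mm below the gauge's top; z up along the rod. Directly below the handle is a flange 38 mm in diameter, 4 mm thick (115 to 119 mm above the foot).
- gauge: The same depth gauge, about 0.15 kg; origin at the centre of the rod's foot, z up along the rod. At the start it hangs upright by its flange in the ring of its stand; lift it straight up by at least 120 mm to clear the ring.
- foot (a point): Centre of the lower end of the gauge's rod. The foot is 6 mm in diameter for 4 mm, then tapers out to the 10 mm rod at 9 mm.
- stop (a joint): Position (m) of the gauge's sliding stop, a brass collar 22 mm in diameter, 14 mm tall, round the rod: its underside is 12 mm plus this value above the foot, so value + 12 mm is the depth reading once the rod has bottomed with the stop on the face. It drags at about 3.5 N and stays where it is pushed; the gauge's weight alone does not slide it. Starts at 0 to 6 mm.
- stop_under (a point): Centre of the underside of the sliding stop, on the rod's axis; z up along the rod.
- block: Concrete sample, 80 (x) by 110 (y) by 85 mm tall, clamped to the table by low aluminium jaws (40 mm high, out to 85 mm in y); does not move. Origin: centre of its underside, z up. In its top face are the narrow drilled hole (at y = -24 mm) and a wide shallow pocket, 26 mm in diameter, 12 mm deep (at y = +26 mm), which is not used.
- hole_mouth (a point): Centre of the mouth of the narrow drilled hole, level with the sample's flat top face, 85 mm above the table; z points up along the hole. The hole is vertical, 12 mm in diameter with a 2 mm chamfer at the mouth, blind, with a hard flat bottom; its depth is unknown, between 28 and 55 mm.
- stand_ring (a point): Stand of the gauge, fixed: an aluminium plate 70 by 70 by 7 mm with a hole of 30 mm in it, on two posts. This point is the centre of the hole at the plate's top, 125 mm above the table.
- brush: Bystander: a brush 170 mm long lying on the table, at most 40 mm high.
- jar: Bystander: a sample jar 52 mm in diameter, 70 mm tall. Origin at its underside.
- loupe: Bystander: a black loupe 38 mm in diameter, 40 mm tall. Origin at its underside.
There are look-alikes about, which are no part of the job. Leave any brown look-alike of the gauge alone. What is shaped like the block but yellow is not meant.

How it is judged:
On the way:
1. the rod's foot is pressed on the bottom of the narrow hole with more than 2 N for 0.3 s (contact force between gauge_c0 and block above 2 N and z of foot in the frame of hole_mouth below -0.022 m and horizontal distance between foot and hole_mouth below 0.005 m), for 0.3 s.
At the end, for the whole second after the job is handed in: The gauge stands released and at rest in the narrow hole, foot at least 22 mm below the face and within 5 mm of the hole's axis, tilted less than 0.09 rad, with the underside of the stop within 2 mm of the face (and the foot was pressed on the bottom with more than 2 N for 0.3 s before) (z of foot in the frame of hole_mouth below -0.022 m and horizontal distance between foot and hole_mouth below 0.005 m and z of stop_under in the frame of hole_mouth between -0.002 and 0.002 m and angle between gauge's own z axis and vertical below 0.09 rad and linear speed of gauge below 0.01 m/s and contact force between the fingers and gauge below 0.1 N); the robot touches nothing.
It fails at once if the gauge is pushed on the sample with more than 25 N (contact force between gauge and block above 25 N).
It fails at once if a bystander is moved more than 15 mm (distance of any of brush, jar, loupe from where it was at the start of the episode above 0.015 m).
It also fails if it takes over 48 s, if anything falls off the work surface, if the arm or the gripper's body presses on something with over 40 N, if the wrist force passes 120 N, or if a joint passes its speed limit or range.

ROBOT

A 7-joint arm with a two-finger parallel gripper is mounted at the origin on the work surface. World frame = base frame: x ahead of the robot, y to its left, z up, the work surface at z = 0. Lengths are in m, angles in rad, forces in N, time in s.
With the tool pointing down it reaches from about 0.4 to 0.75 m from the base axis. Payload 19.5 kg.
Tool frame: the origin (TCP) lies between the finger pads; the fingertips stand 11 mm ahead of it and the grasp point (between the pads) lies 8 mm behind it; z points along the fingers, y is the direction in which the jaws open and shut (so a half turn about z gives the same grasp; the last joint's range is limited). The gripper opens to 85 mm and grips with 20 to 120 N. Pads are 22 mm wide; open, the fingers measure 114 mm over their backs; the gripper's body (76 mm by 85 mm) begins 54 mm behind the grasp point. The pads swing forward as they close: fully open they stand 13 mm farther back than shut.
Start: joints at [-1.275, 0.707, -0.028, 1.485, 0.022, 0.951, -0.075], TCP at [0.191, 0.542, 0.242] pointing down, gripper open.
Joint ranges: [-2.71, 2.71], [-0.32, 2.16], [-1.57, 1.52], [0, 2.45], [-1.46, 4.6], [0, 2.02], [-2.83, 2.83]. Speed limits (rad/s): [1.89, 1.89, 2.57, 2.57, 3.01, 3.01, 3.01].

INTERFACE

Orientations are given as a unit quaternion [x, y, z, w].
In Python, from cell import env gives the robot as it stands.
- The arm moves only by the shell command python3 -m crank 'ROWS' [OPENING] [FORCE]. ROWS is JSON, a list of rows, each an object with "travel": the shift along the tool's x, y, z in m, a list of three; "delta_rot": the turn, a rotation vector about the tool's x, y, z in rad, a list of three. In form: [{"travel": [dx, dy, dz], "delta_rot": [rx, ry, rz]}, ...]. A call has 1 to 20 rows; each row is the pose to reach, as a shift and turn from the pose commanded when the call began, along the tool's axes at that moment; what a row does not reach only later rows make up. A row lasts 1/12 s, in which the tool goes at most 41.7 mm and 7.16 degrees, less where a joint would pass 70% of its speed; a pose out of reach is approached as far as the arm can. A call with a gripper value outside its range is refused whole. OPENING is the opening, from -1 (shut) to 1 (fully open), so that 0 is half open, set as the call begins (- or left out, the last holds). The fingers move at their own pace and stop on an object; FORCE is the grip in N (left out, the last holds). Time passes only in rows, so rows that repeat a pose let the fingers close. It gives the time, the measured TCP pose, the force and the opening at its end, in the units of the state.
- env.sense(): the state, without advancing time (a new reading comes with each control period).
- env.grab_frame(name): name is "side" or "top" or "wrist"; returns a dict with "color" (420x560x3 uint8, blue, green, red), "depth" (420x560 float32, m along the optical axis (not along the pixel's ray), 0 where there is no reading), "fx", "fy", "cx", "cy" (pixels), "cam_to_world" (4x4, takes a point from camera to world coordinates). Camera axes: x right, y down, z forward; pixel columns grow to the right and rows downward; lengths in m; the calibration is good to about 2 mm. A picture is of the moment at which its call begins.
- env.hand_in(): hands the job in, once; it reports no verdict.
The state is a dict: "t": time; "joint_pos": joint angles; "dq": joint speeds; "effort": joint torques, N m; "tool_pos": TCP position; "ee_rot": TCP orientation; "ft_force": force on the tool from outside, world axes, zero at the start; "torque": the same for the moment, N m; "gripper_width": opening from 0.0 (shut) to 1.0 (fully open).
Only numpy, scipy, OpenCV 4.12 (cv2) and the standard library are available. Lean on these libraries where they do the work, as an engineer would, in place of code of your own. Each camera call takes 0.05 s, during which the arm holds its last target.

## Working session

There is one attempt and no reset: what is moved stays moved. The work goes in short steps, Python scripts to look and compute and a shell command to move; the robot and the scene stay as the last step left them, time stands still between calls to the robot, and variables do not carry over. Pictures are saved under pics/ and viewed, and the job is handed in when it is done.

```bash
ls; mkdir -p pics; python3 - <<'E'
from cell import env
import cv2
s=env.sense()
print({k:s[k] for k in s})
for n in ("side","top","wrist"):
    f=env.grab_frame(n); cv2.imwrite(f"pics/{n}0.png",f["color"])
    import numpy as np
    np.savez(f"pics/{n}0.npz",**f)
    print(n,f["fx"],f["cx"],f["cy"],f["cam_to_world"].round(3).tolist())
E
```

```text
pics
{'t': 0.0, 'joint_pos': array([-1.2746887 ,  0.70711052, -0.02762938,  1.48500302,  0.02200261,
        0.95087863, -0.0754923 ]), 'dq': array([-0.00031562, -0.00065453,  0.00067694, -0.00103043,  0.00102251,
        0.00070581, -0.00133179]), 'effort': array([-9.61320256e-04, -8.83225679e+01,  1.23431023e+00, -2.36160243e+01,
        1.69068278e-02,  6.69649671e-03,  8.75123555e-05]), 'tool_pos': array([0.1904787 , 0.54226881, 0.24182207]), 'ee_rot': array([ 1.68092563e-01,  9.85771063e-01, -5.42972649e-04, -7.78942118e-05]), 'ft_force': array([-1.10924816, -0.6201473 ,  0.34175295]), 'torque': array([-0.02121644, -0.02755143, -0.0033597 ]), 'gripper_width': 1.0021535093677019}
side 528.5923129222248 271.3370334341763 211.768622291993 [[0.958, -0.213, 0.19, 0.218], [-0.285, -0.738, 0.611, -0.812], [0.01, -0.64, -0.768, 1.126], [0.0, 0.0, 0.0, 1.0]]
top 416.45415406041025 280.014818180211 208.1526503969612 [[-0.009, -0.998, 0.059, 0.404], [-1.0, 0.008, -0.007, 0.002], [0.006, -0.059, -0.998, 1.143], [0.0, 0.0, 0.0, 1.0]]
wrist 316.480249501555 281.73585345136604 217.05178195344214 [[0.332, 0.893, 0.305, 0.113], [0.943, -0.313, -0.109, 0.57], [-0.002, 0.324, -0.946, 0.373], [0.0, 0.0, 0.0, 1.0]]
```

View pics/side0.png

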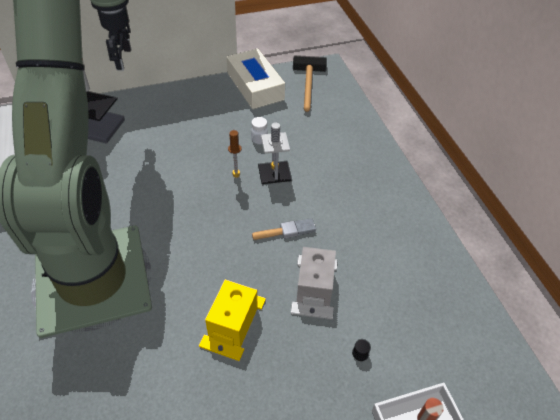

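View pics/top0.png

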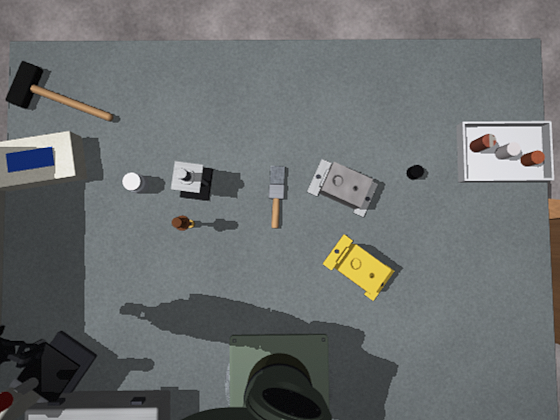

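View pics/wrist0.png

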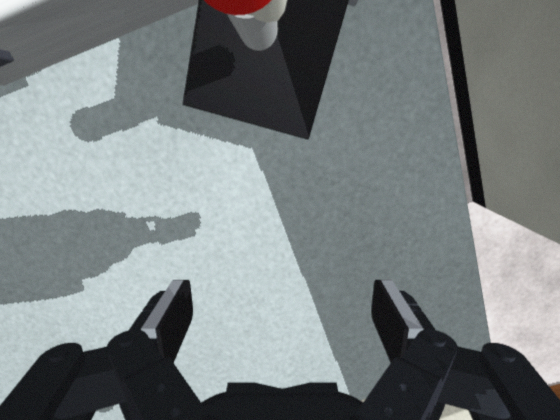

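The side view shows two gauges: a silver one in the stand at (276,135), and a brown look-alike at (235,142). There are two blocks: a grey one at (317,275), and a yellow look-alike at (232,315). The silver gauge and the grey block fit the description. I'll confirm both in one enlarged crop.

```bash
python3 - <<'E'
import cv2,numpy as np
s=cv2.imread("pics/side0.png");t=cv2.imread("pics/top0.png")
def c(im,x,y,w=70,h=50,k=5): return cv2.resize(im[y-h//2:y+h//2,x-w//2:x+w//2],None,fx=k,fy=k,interpolation=cv2.INTER_CUBIC)
a=np.hstack([c(t,187,182),c(t,344,186)]);b=np.hstack([c(s,272,140,70,70,5),c(s,317,275,70,70,5)])
cv2.imwrite("pics/crop0.png",np.vstack([a,b]))
E
```

```text
(no output)
```

View pics/crop0.png

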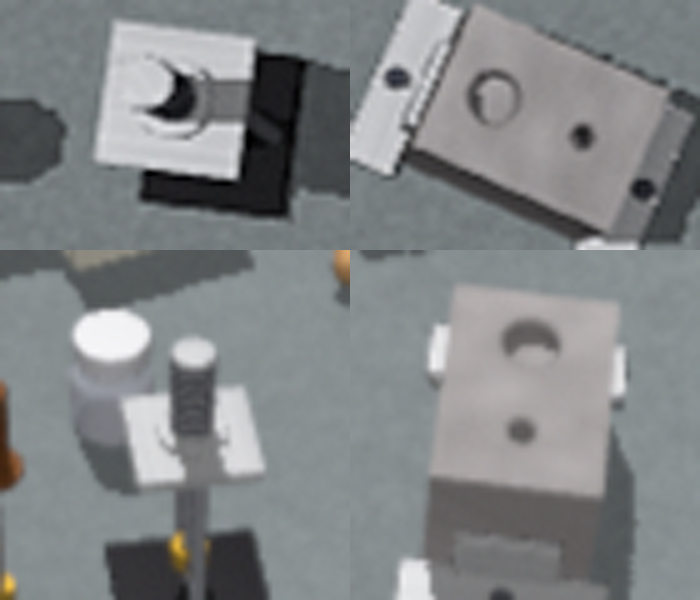

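The crop confirms it: the silver gauge hangs in its ring stand, and the grey block has the narrow hole at top (355.6,188.2) and side (316,276). Now I'll measure.

```bash
cat > h.py <<'E'
import numpy as np
def ray(f,u,v):
    M=f["cam_to_world"]; d=M[:3,:3]@np.array([(u-f["cx"])/f["fx"],(v-f["cy"])/f["fy"],1]); return M[:3,3],d
def plane(f,u,v,z):
    o,d=ray(f,u,v); return o+d*(z-o[2])/d[2]
def tri(a,b):
    (o1,d1),(o2,d2)=a,b
    t=np.linalg.lstsq(np.c_[d1,-d2],o2-o1,rcond=None)[0]
    p,q=o1+d1*t[0],o2+d2*t[1]; return (p+q)/2,np.linalg.norm(p-q)
E
python3 - <<'E'
import cv2,numpy as np
from h import *
T=dict(np.load("pics/top0.npz"));S=dict(np.load("pics/side0.npz"))
def dark(F,u,v,r,z):
    g=cv2.cvtColor(F["color"],cv2.COLOR_BGR2GRAY).astype(float)
    p=g[v-r:v+r+1,u-r:u+r+1]; w=np.clip(np.median(p)-15-p,0,None)
    yy,xx=np.mgrid[v-r:v+r+1,u-r:u+r+1]
    c=(xx*w).sum()/w.sum(),(yy*w).sum()/w.sum(); print(c,plane(F,*c,z)); return c
a=dark(T,356,188,4,.085);b=dark(S,316,276,4,.085)
print("tri",tri(ray(T,*a),ray(S,*b)))
def quad(F,box,lo,hi,z):
    x0,y0,x1,y1=box
    hsv=cv2.cvtColor(F["color"],cv2.COLOR_BGR2HSV); m=((hsv[...,2]>=lo)&(hsv[...,2]<=hi)).astype(np.uint8)
    mm=np.zeros_like(m); mm[y0:y1,x0:x1]=m[y0:y1,x0:x1]
    cs,_=cv2.findContours(mm,cv2.RETR_EXTERNAL,cv2.CHAIN_APPROX_NONE)
    c=max(cs,key=cv2.contourArea); r=cv2.minAreaRect(c); B=cv2.boxPoints(r)
    P=np.array([plane(F,*p,z) for p in B]); print("px",r); print(P.round(4).tolist(),"centre",P.mean(0),"edges",np.linalg.norm(np.diff(P,axis=0),axis=1))
    e=P[1]-P[0]; print("ang",np.degrees(np.arctan2(e[1],e[0])))
quad(T,(165,150,212,205),190,255,.125)
quad(S,(255,110,300,160),190,255,.125)
D=T["depth"]; print("depth z", [ (T["cam_to_world"]@np.r_[(u-T["cx"])/T["fx"]*D[v,u],(v-T["cy"])/T["fy"]*D[v,u],D[v,u],1])[:3].round(4).tolist() for u,v in [(182,174),(176,188),(195,190),(348,195),(356,188),(132,182),(416,172)]])
# handle top by depth
for F,n in((T,"top"),(S,"side")):
    v,u=np.mgrid[0:420,0:560]; D=F["depth"]; P=np.stack([(u-F["cx"])/F["fx"]*D,(v-F["cy"])/F["fy"]*D,D,np.ones_like(D)],-1)@F["cam_to_world"].T
    box=(P[...,0]>.3)&(P[...,0]<.6)&(P[...,1]>.1)&(P[...,1]<.35)
    m=box&(P[...,2]>.180)&(P[...,2]<.20)&(D>0); print(n,m.sum(),[(c,P[m&(abs(P[...,1]-c)<.03)][:,:3].mean(0).round(4).tolist(),(m&(abs(P[...,1]-c)<.03)).sum()) for c in (.22,)],u[m].mean(),v[m].mean())
    m=box&(abs(P[...,2]-.125)<.004); q=P[m][:,:2].astype(np.float32); r=cv2.minAreaRect(q); print("plate",m.sum(),r)
    b=(P[...,0]>.3)&(P[...,0]<.6)&(P[...,1]<-.05)&(P[...,1]>-.35)&(abs(P[...,2]-.085)<.004)
    b&=F["color"].astype(int)[...,0]>60
    hs=cv2.cvtColor(F["color"],cv2.COLOR_BGR2HSV); b&=hs[...,1]<100
    k=cv2.connectedComponentsWithStats(b.astype(np.uint8)); i=1+np.argmax(k[2][1:,4]); q=P[k[1]==i][:,:2].astype(np.float32); print("block",len(q),cv2.minAreaRect(q),P[k[1]==i][:,2].mean())
E
```

```text
(np.float64(355.0551839464883), np.float64(187.81772575250835)) [ 0.51709729 -0.19796383  0.085     ]
(np.float64(315.79224030037545), np.float64(275.83354192740927)) [ 0.51980902 -0.19909956  0.085     ]
tri (array([ 0.5185792 , -0.19846622,  0.08426748]), np.float64(0.002868881277315058))
px ((186.4199981689453, 176.55999755859375), (27.577163696289062, 27.860008239746094), 8.13010311126709)
[[0.515, 0.2618, 0.125], [0.5831, 0.2526, 0.125], [0.5729, 0.1854, 0.125], [0.5049, 0.1949, 0.125]] centre [0.54399641 0.22366842 0.125     ] edges [0.0687341  0.06789613 0.06872101]
ang -7.709915876374668
px ((267.2115478515625, 142.05767822265625), (17.45433235168457, 8.629108428955078), 78.69007110595703)
[[0.5193, 0.2628, 0.125], [0.5442, 0.2631, 0.125], [0.5335, 0.1939, 0.125], [0.5094, 0.1939, 0.125]] centre [0.52658043 0.22841192 0.125     ] edges [0.02483624 0.07003632 0.0240636 ]
ang 0.5778315860532572
depth z [[0.5417, 0.2207, 0.1854], [0.5159, 0.2491, 0.1247], [0.5106, 0.2026, 0.1247], [0.4989, -0.1797, 0.0841], [0.5195, -0.2055, 0.0581], [0.5385, 0.3761, 0.0698], [0.5635, -0.3713, 0.037]]
top 86 [(0.22, [0.543, 0.2215, 0.1843], np.int64(86))] 181.7906976744186 173.48837209302326
plate 626 ((0.4975630044937134, 0.22865810990333557), (0.07070974260568619, 0.1626550704240799), 82.28608703613281)
block 1186 ((0.5260995626449585, -0.17819508910179138), (0.11004035919904709, 0.0807439386844635), 65.26519775390625) 0.08449175417741736
side 53 [(0.22, [0.5465, 0.2217, 0.1851], np.int64(53))] 275.1320754716981 125.58490566037736
plate 354 ((0.5018714070320129, 0.23307505249977112), (0.07704669237136841, 0.167283296585083), 77.22483825683594)
block 1182 ((0.5302610397338867, -0.17750035226345062), (0.11411955207586288, 0.07978692650794983), 65.24714660644531) 0.0857023682460316
```

Measured positions:
- Gauge axis is about (0.5445, 0.222), with the handle middle at z 0.157.
- Hole is about (0.518, -0.1985).
- Tool axes are x = (-0.943, 0.331) and y = (0.331, 0.943).

I'm moving above the gauge now.

```bash
python3 -m crank '[{"travel":[-0.03,-0.013,0],"delta_rot":[0,0,0]},{"travel":[-0.065,-0.027,0],"delta_rot":[0,0,0]},{"travel":[-0.10,-0.042,0],"delta_rot":[0,0,0]},{"travel":[-0.135,-0.057,0],"delta_rot":[0,0,0]},{"travel":[-0.17,-0.071,0],"delta_rot":[0,0,0]},{"travel":[-0.205,-0.086,0],"delta_rot":[0,0,0]},{"travel":[-0.24,-0.101,0],"delta_rot":[0,0,0]},{"travel":[-0.275,-0.116,0],"delta_rot":[0,0,0]},{"travel":[-0.31,-0.13,0],"delta_rot":[0,0,0]},{"travel":[-0.345,-0.145,0],"delta_rot":[0,0,0]},{"travel":[-0.38,-0.16,0],"delta_rot":[0,0,0]},{"travel":[-0.41,-0.172,0],"delta_rot":[0,0,0]},{"travel":[-0.43,-0.181,0],"delta_rot":[0,0,0]},{"travel":[-0.44,-0.185,0],"delta_rot":[0,0,0]},{"travel":[-0.44,-0.185,0],"delta_rot":[0,0,0]},{"travel":[-0.44,-0.185,0],"delta_rot":[0,0,0]}]' 1 60
python3 - <<'E'
from cell import env
import cv2,numpy as np
f=env.grab_frame("wrist");cv2.imwrite("pics/w1.png",f["color"]);np.savez("pics/w1.npz",**f)
s=env.sense();print(s["tool_pos"],s["ee_rot"],s["joint_pos"],s["ft_force"])
E
```

```text
t: 1.48
tool_pos: [0.5438, 0.2227, 0.2421]
ee_rot: [0.168, 0.986, 0.0, -0.0]
ft_force: [-0.5, 0.5, 0.1]
gripper_width: 0.998
[0.54347807 0.22332099 0.24222012] [ 1.67463830e-01  9.85878124e-01  2.09460643e-04 -3.84068200e-04] [-0.39366762  0.72703922 -0.10244758  1.43414695  0.08071723  0.98488763
  0.71922844] [ 0.03874652 -0.31742178  0.46952322]
```

View pics/w1.png

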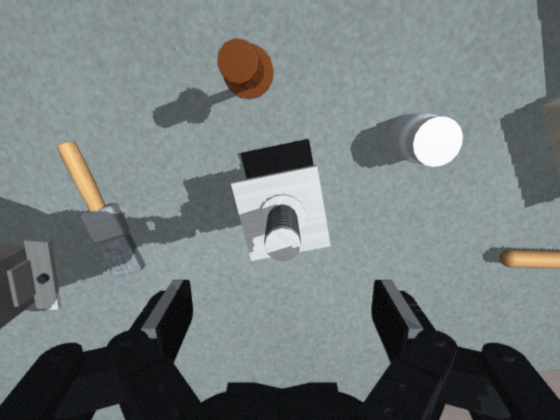

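The wrist view shows the handle top at about (283,244), between the fingers (middle at x≈281). I'll check where it lies.

```bash
python3 - <<'E'
import cv2,numpy as np
from h import *
F=dict(np.load("pics/w1.npz"))
c=F["color"]; cv2.imwrite("pics/w1c.png",cv2.resize(c[150:280,215:350],None,fx=4.5,fy=4.5,interpolation=cv2.INTER_CUBIC))
v,u=np.mgrid[0:420,0:560]; D=F["depth"]; P=np.stack([(u-F["cx"])/F["fx"]*D,(v-F["cy"])/F["fy"]*D,D,np.ones_like(D)],-1)@F["cam_to_world"].T
m=(u>220)&(u<340)&(v>160)&(v<275)
a=m&(abs(P[...,2]-.185)<.003); q=np.c_[u[a],v[a]].astype(np.float32); (cu,cv_),r=cv2.minEnclosingCircle(q); print(a.sum(),q.mean(0),(cu,cv_),r,plane(F,*q.mean(0),.185),P[a].mean(0))
a=m&(abs(P[...,2]-.125)<.003);q=P[a][:,:2].astype(np.float32);print("plate",cv2.minAreaRect(q))
E
```

```text
975 [281.68    244.30461] (281.9112243652344, 244.43458557128906) 18.094112396240234 [0.54442076 0.22239164 0.185     ] [0.54457091 0.22233924 0.184763   1.        ]
plate ((0.5454813838005066, 0.2219037115573883), (0.07021370530128479, 0.0707182064652443), 82.2025146484375)
```

View pics/w1c.png

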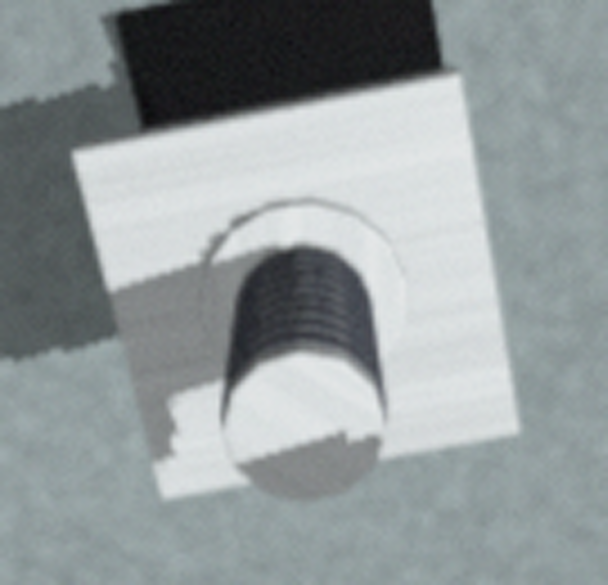

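The handle is at (0.5444, 0.2224), less than 1 mm off the tool. I'm descending 92 mm and gripping.

```bash
python3 -m crank '[{"travel":[-0.001,0,0.012],"delta_rot":[0,0,0]},{"travel":[-0.001,0,0.03],"delta_rot":[0,0,0]},{"travel":[-0.001,0,0.048],"delta_rot":[0,0,0]},{"travel":[-0.001,0,0.066],"delta_rot":[0,0,0]},{"travel":[-0.001,0,0.08],"delta_rot":[0,0,0]},{"travel":[-0.001,0,0.088],"delta_rot":[0,0,0]},{"travel":[-0.001,0,0.092],"delta_rot":[0,0,0]},{"travel":[-0.001,0,0.092],"delta_rot":[0,0,0]},{"travel":[-0.001,0,0.092],"delta_rot":[0,0,0]}]'
python3 -m crank '[{"travel":[0,0,0],"delta_rot":[0,0,0]},{"travel":[0,0,0],"delta_rot":[0,0,0]},{"travel":[0,0,0],"delta_rot":[0,0,0]},{"travel":[0,0,0],"delta_rot":[0,0,0]},{"travel":[0,0,0],"delta_rot":[0,0,0]},{"travel":[0,0,0],"delta_rot":[0,0,0]},{"travel":[0,0,0],"delta_rot":[0,0,0]},{"travel":[0,0,0],"delta_rot":[0,0,0]},{"travel":[0,0,0],"delta_rot":[0,0,0]},{"travel":[0,0,0],"delta_rot":[0,0,0]}]' -1 60
```

```text
t: 2.28
tool_pos: [0.5453, 0.2223, 0.1509]
ee_rot: [0.168, 0.986, 0.0, 0.0]
ft_force: [0.5, 0.1, 0.4]
gripper_width: 0.999
t: 3.12
tool_pos: [0.5454, 0.2218, 0.1506]
ee_rot: [0.168, 0.986, 0.0, 0.0]
ft_force: [-1.3, 0.3, 5.1]
gripper_width: 0.263
```

It's gripped (opening 0.263, about 22 mm). Next I lift straight up 137 mm and look.

```bash
python3 -m crank '[{"travel":[0,0,-0.005],"delta_rot":[0,0,0]},{"travel":[0,0,-0.015],"delta_rot":[0,0,0]},{"travel":[0,0,-0.03],"delta_rot":[0,0,0]},{"travel":[0,0,-0.048],"delta_rot":[0,0,0]},{"travel":[0,0,-0.066],"delta_rot":[0,0,0]},{"travel":[0,0,-0.084],"delta_rot":[0,0,0]},{"travel":[0,0,-0.102],"delta_rot":[0,0,0]},{"travel":[0,0,-0.118],"delta_rot":[0,0,0]},{"travel":[0,0,-0.13],"delta_rot":[0,0,0]},{"travel":[0,0,-0.136],"delta_rot":[0,0,0]},{"travel":[0,0,-0.137],"delta_rot":[0,0,0]},{"travel":[0,0,-0.137],"delta_rot":[0,0,0]}]'
python3 - <<'E'
from cell import env
import cv2,numpy as np
o=[]
for n in ("wrist","side"):
    f=env.grab_frame(n);np.savez(f"pics/{n}2.npz",**f);o.append(f["color"])
cv2.imwrite("pics/w2.png",o[0])
cv2.imwrite("pics/s2.png",cv2.resize(o[1][20:200,190:370],None,fx=3.3,fy=3.3,interpolation=cv2.INTER_CUBIC))
E
```

```text
t: 4.12
tool_pos: [0.5452, 0.2217, 0.2873]
ee_rot: [0.168, 0.986, -0.0, -0.0]
ft_force: [0.5, -0.1, -2.8]
gripper_width: 0.265
```

View pics/w2.png

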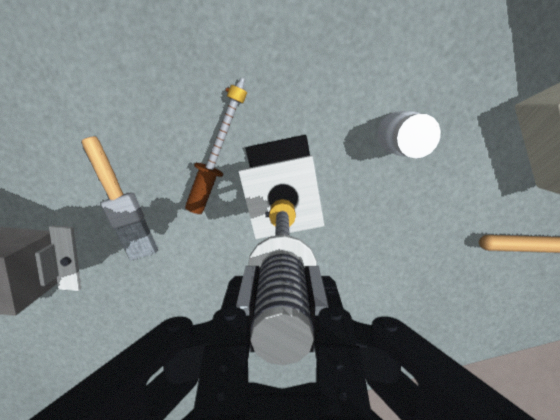

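View pics/s2.png

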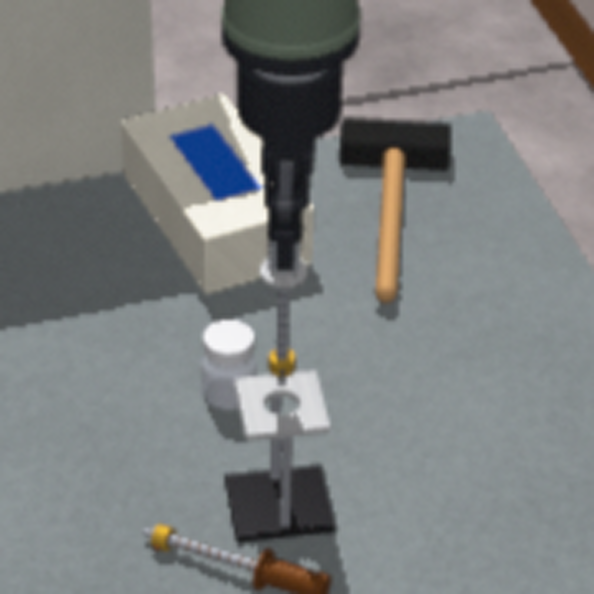

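The gauge is lifted and clear: the brass stop shows at wrist (284,213), above the ring. The brown look-alike was standing before and now lies on the table, so the hand or camera probably brushed it on the way down. I'll stay away from it. Next I check the tilt by triangulating the stop.

```bash
python3 - <<'E'
import cv2,numpy as np
from h import *
W=dict(np.load("pics/wrist2.npz"));S=dict(np.load("pics/side2.npz"))
def yel(F,box):
    h=cv2.cvtColor(F["color"],cv2.COLOR_BGR2HSV); m=cv2.inRange(h,(15,120,80),(35,255,255)); x0,y0,x1,y1=box
    k=np.zeros_like(m);k[y0:y1,x0:x1]=m[y0:y1,x0:x1]; v,u=np.nonzero(k); print(len(u),u.mean(),v.mean(),u.min(),u.max(),v.min(),v.max()); return (u.min()+u.max())/2,(v.min()+v.max())/2
w=yel(W,(255,190,315,240));s=yel(S,(255,110,300,145))
print("stop tri",tri(ray(W,*w),ray(S,*s)))
for z in(.160,.165,.170,.175): print(z,plane(W,*w,z),plane(S,*s,z))
D=W["depth"]
v,u=np.mgrid[0:420,0:560]; P=np.stack([(u-W["cx"])/W["fx"]*D,(v-W["cy"])/W["fy"]*D,D,np.ones_like(D)],-1)@W["cam_to_world"].T
a=(u>245)&(u<325)&(v>295)&(v<365)&(P[...,2]>.317)
print("top",a.sum(),P[a][:,2].mean(),[(lambda q:plane(W,*q,P[a][:,2].mean()))(cv2.minEnclosingCircle(np.c_[u[a],v[a]].astype(np.float32))[0])],P[a].mean(0))
E
```

```text
379 282.2269129287599 210.37994722955145 269 294 200 225
35 275.0571428571429 129.62857142857143 272 278 126 133
stop tri (array([0.5450843 , 0.22182507, 0.17071254]), np.float64(0.002809254129957848))
0.16 [0.54690184 0.22073222 0.16      ] [0.55024814 0.23383126 0.16      ]
0.165 [0.54536807 0.22128298 0.165     ] [0.54853054 0.22841832 0.165     ]
0.17 [0.54383429 0.22183374 0.17      ] [0.54681295 0.22300539 0.17      ]
0.175 [0.54230052 0.22238449 0.175     ] [0.54509535 0.21759245 0.175     ]
top 3534 0.3227911174595804 [array([0.54127194, 0.22443664, 0.32279112])] [0.54260717 0.22404481 0.32279112 1.        ]
```

The gauge hangs vertical: the stop is at (0.545, 0.222) with the TCP at (0.5452, 0.2217), and the foot is at z≈0.147. I'm carrying it to 50 mm short of the hole for a clear wrist view.

```bash
python3 -m crank '[{"travel":[-0.004,-0.012,0],"delta_rot":[0,0,0]},{"travel":[-0.012,-0.036,0],"delta_rot":[0,0,0]},{"travel":[-0.021,-0.066,0],"delta_rot":[0,0,0]},{"travel":[-0.031,-0.096,0],"delta_rot":[0,0,0]},{"travel":[-0.041,-0.126,0],"delta_rot":[0,0,0]},{"travel":[-0.05,-0.156,0],"delta_rot":[0,0,0]},{"travel":[-0.06,-0.186,0],"delta_rot":[0,0,0]},{"travel":[-0.07,-0.216,0],"delta_rot":[0,0,0]},{"travel":[-0.079,-0.246,0],"delta_rot":[0,0,0]},{"travel":[-0.089,-0.276,0],"delta_rot":[0,0,0]},{"travel":[-0.098,-0.306,0],"delta_rot":[0,0,0]},{"travel":[-0.106,-0.33,0],"delta_rot":[0,0,0]},{"travel":[-0.112,-0.348,0],"delta_rot":[0,0,0]},{"travel":[-0.114,-0.355,0],"delta_rot":[0,0,0]},{"travel":[-0.114,-0.355,0],"delta_rot":[0,0,0]},{"travel":[-0.114,-0.355,0],"delta_rot":[0,0,0]},{"travel":[-0.114,-0.355,0],"delta_rot":[0,0,0]}]'
python3 - <<'E'
from cell import env
import cv2,numpy as np
f=env.grab_frame("wrist");np.savez("pics/wrist3.npz",**f);cv2.imwrite("pics/w3.png",f["color"])
s=env.sense();print(s["tool_pos"],s["ft_force"])
E
```

```text
t: 5.63
tool_pos: [0.5353, -0.1497, 0.2872]
ee_rot: [0.167, 0.986, 0.0, -0.0]
ft_force: [-0.3, -0.0, -1.2]
gripper_width: 0.266
[ 0.53531053 -0.14964556  0.28728723] [ 0.46295892  0.379387   -1.81472428]
```

View pics/w3.png

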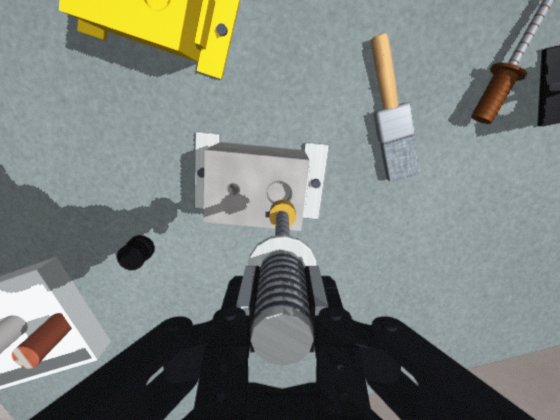

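The narrow hole is clear at wrist (233,188), at the edge of a shadow, and the wide pocket is at (277,191).

```bash
python3 - <<'E'
import cv2,numpy as np
from h import *
W=dict(np.load("pics/wrist3.npz"))
c=W["color"];cv2.imwrite("pics/w3c.png",cv2.resize(c[140:235,190:310],None,fx=6,fy=6,interpolation=cv2.INTER_CUBIC))
D=W["depth"];v,u=np.mgrid[0:420,0:560]; P=np.stack([(u-W["cx"])/W["fx"]*D,(v-W["cy"])/W["fy"]*D,D,np.ones_like(D)],-1)@W["cam_to_world"].T
a=(u>195)&(u<315)&(v>140)&(v<240)&(abs(P[...,2]-.085)<.005)
print(a.sum(),cv2.minAreaRect(P[a][:,:2].astype(np.float32)),P[a][:,2].mean())
h=(u>226)&(u<241)&(v>181)&(v<196)&(P[...,2]<.081); print(h.sum(),u[h].mean(),v[h].mean())
print(P[181:197,225:243,2].__mul__(1000).round(0).astype(int))
for q in((233,188),(233.5,188),(233,189)): print(q,plane(W,*q,.085))
E
```

```text
6235 ((0.5281282067298889, -0.17898981273174286), (0.11013736575841904, 0.08045462518930435), 65.1540298461914) 0.08492818008010516
84 232.6547619047619 189.41666666666666
[[ 86  85  84  86  85  85  86  86  85  85  84  85  86  85  86  85  85  84]
 [ 85  85  86  85  85  85  85  86  86  84  85  87  84  85  85  85  85  85]
 [ 84  86  85  85  85  85  85  86  84  83  86  86  85  85  85  86  85  86]
 [ 84  85  86  85  85  85  82  83  84  82  85  85  84  84  86  85  86  86]
 [ 84  84  84  83  83  62  56  51  47  45  46  85  86  85  85  85  85  84]
 [ 85  85  84  83  69 419  58  53  49  47  47  46  84  85  84  85  85  85]
 [ 86  84  83  76  69  64  58  56  54  52  48  47  46  85  86  86  85  84]
 [ 85  84  83  77  71  64  63  59  57  53  53  51  52  83  86  84  84  84]
 [ 85  85  83  77  71  68  64  61  60  57  57  57  55  84  85  85  84  85]
 [ 85  85  83  78  75  71  68  65  63  62  61  61  62  83  84  85  85  86]
 [ 86  85  83  79  76  74  71  70  68  64  66  65  68  84  84  85  85  84]
 [ 85  84  83  84  80  77  74  73  72  69  71  72  76  83  85  85  86  85]
 [ 84  86  83  84  82  79  79  76  75  75  75  78  82  85  86  84  86  86]
 [ 85  85  84  84  84  82  81  80  79  80  80  83  83  86  84  84  84  85]
 [ 85  86  85  85  85  83  83  82  83  83  84  85  85  86  85  85  84  86]
 [ 85  85  85  86  85  85  84  83  84  85  85  83  84  83  85  84  84  84]]
(233, 188) [ 0.51635509 -0.19899196  0.085     ]
(233.5, 188) [ 0.51653342 -0.19848196  0.085     ]
(233, 189) [ 0.51738287 -0.19941     0.085     ]
```

View pics/w3c.png

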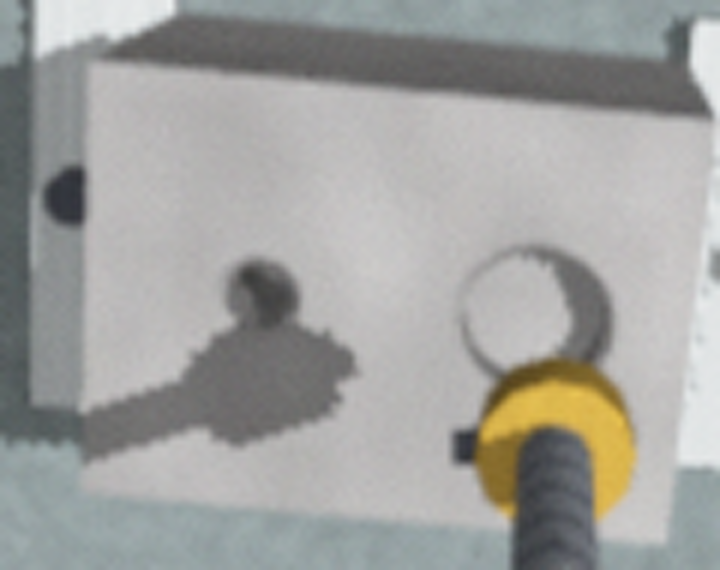

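Four estimates cluster around hole (0.5178, -0.2002). I'm moving over it and lowering to about 15 mm above the face, then checking.

```bash
python3 -m crank '[{"travel":[0,-0.015,0],"delta_rot":[0,0,0]},{"travel":[0,-0.035,0],"delta_rot":[0,0,0]},{"travel":[-0.001,-0.047,0],"delta_rot":[0,0,0]},{"travel":[-0.001,-0.053,0],"delta_rot":[0,0,0]},{"travel":[-0.001,-0.053,0.01],"delta_rot":[0,0,0]},{"travel":[-0.001,-0.053,0.022],"delta_rot":[0,0,0]},{"travel":[-0.001,-0.053,0.034],"delta_rot":[0,0,0]},{"travel":[-0.001,-0.053,0.043],"delta_rot":[0,0,0]},{"travel":[-0.001,-0.053,0.047],"delta_rot":[0,0,0]},{"travel":[-0.001,-0.053,0.047],"delta_rot":[0,0,0]},{"travel":[-0.001,-0.053,0.047],"delta_rot":[0,0,0]}]'
python3 - <<'E'
from cell import env
import cv2,numpy as np
o={}
for n in ("wrist","side"):
    f=env.grab_frame(n);np.savez(f"pics/{n}4.npz",**f);o[n]=f["color"]
a=cv2.resize(o["wrist"][140:260,220:340],(480,480),interpolation=cv2.INTER_CUBIC);b=cv2.resize(o["side"][215:305,275:350],(400,480),interpolation=cv2.INTER_CUBIC)
cv2.imwrite("pics/c4.png",np.hstack([a,b])[:,:800])
E
```

```text
t: 6.6
tool_pos: [0.5188, -0.2011, 0.2406]
ee_rot: [0.168, 0.986, -0.0, 0.0]
ft_force: [0.2, -0.3, -1.4]
gripper_width: 0.263
```

View pics/c4.png

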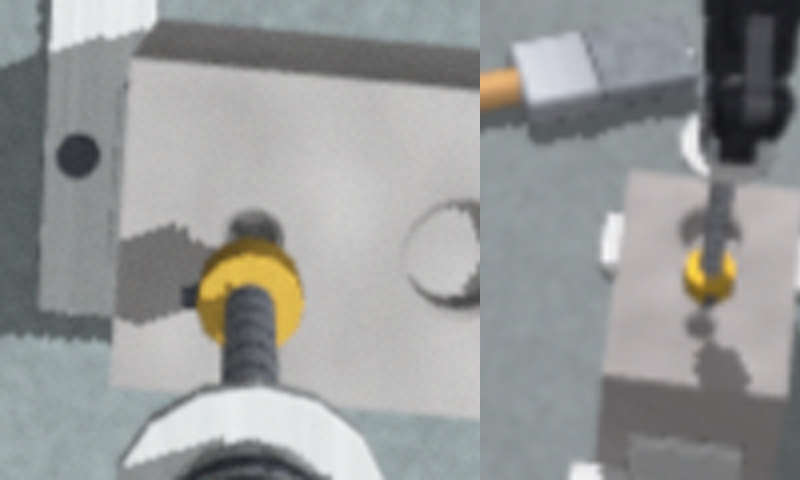

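The crop shows the foot just above the hole. In the side crop the foot tip is at (710,300) and the hole at (700,325). In the wrist crop the stop is at column 250 and the hole at column 256. I'll turn these into an offset.

```bash
python3 - <<'E'
import cv2,numpy as np
from h import *
W=dict(np.load("pics/wrist4.npz"));S=dict(np.load("pics/side4.npz"))
D=W["depth"];v,u=np.mgrid[0:420,0:560]; P=np.stack([(u-W["cx"])/W["fx"]*D,(v-W["cy"])/W["fy"]*D,D,np.ones_like(D)],-1)@W["cam_to_world"].T
h=cv2.cvtColor(W["color"],cv2.COLOR_BGR2HSV); m=cv2.inRange(h,(15,120,80),(35,255,255))>0
m&=(u>255)&(u<310)&(v>190)&(v<235)
print("stop cols",u[m].min(),u[m].max(),"rows",v[m].min(),v[m].max()," top z",np.percentile(P[m][:,2],[5,50,95]))
b=(u>270)&(u<300)&(v>188)&(v<203)&(P[...,2]<.083)&~m
for r in range(188,203):
    k=np.nonzero(b[r])[0]; print(r,k.min() if len(k) else None,k.max() if len(k) else None, end="; ")
print()
# block-based hole
a=(u>235)&(u<350)&(v>150)&(v<245)&(abs(P[...,2]-.085)<.004)&(h[...,1]<60)
print("block wrist",cv2.minAreaRect(P[a][:,:2].astype(np.float32)))
x=W["cam_to_world"]; 
for c in (282,283,284,285): print(c,plane(W,c,195,.085).round(4))
print("stop",plane(W,(u[m].min()+u[m].max())/2,213,.125))
print("side foot",plane(S,318.1,271.4,.1006),"hole",plane(S,316.25,275.9,.085))
c=S["color"][255:290,295:340];cv2.imwrite("pics/s4.png",cv2.resize(c,None,fx=14,fy=14,interpolation=cv2.INTER_CUBIC))
E
```

```text
stop cols 269 295 rows 200 225  top z [0.12044744 0.13009561 0.13135338]
188 None None; 189 None None; 190 None None; 191 None None; 192 None None; 193 283 283; 194 281 285; 195 279 286; 196 278 287; 197 277 287; 198 276 288; 199 275 289; 200 276 288; 201 289 289; 202 None None; 
block wrist ((0.5261273384094238, -0.18312224745750427), (0.10080878436565399, 0.08089232444763184), 65.50708770751953)
282 [ 0.5132 -0.199   0.085 ]
283 [ 0.5135 -0.1981  0.085 ]
284 [ 0.5138 -0.1972  0.085 ]
285 [ 0.5141 -0.1964  0.085 ]
stop [ 0.51751447 -0.20052252  0.125     ]
side foot [ 0.5244983 -0.1983522  0.1006   ] hole [ 0.52077274 -0.19957031  0.085     ]
```

View pics/s4.png

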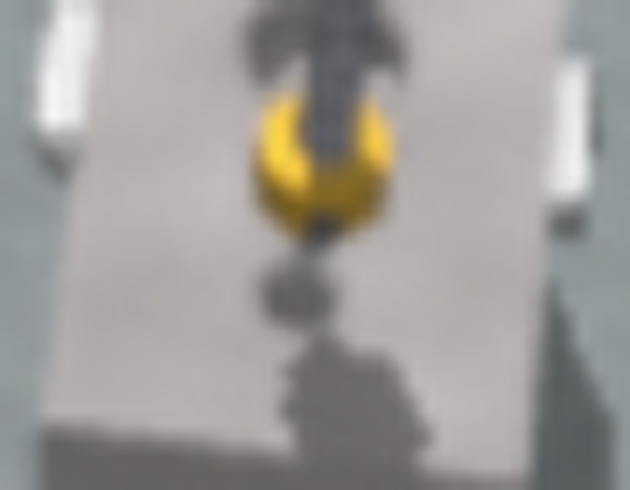

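By the wrist view the foot and hole agree within about 0.5 mm. The side view suggests about 1.5 mm in +x, which is inside the capture range. The w3 depth readings hint that the bottom is at z≈0.046 (depth about 39 mm). I'm lowering gently into the mouth.

```bash
python3 -m crank '[{"travel":[0.0005,0,0.004],"delta_rot":[0,0,0]},{"travel":[0.0005,0,0.008],"delta_rot":[0,0,0]},{"travel":[0.0005,0,0.011],"delta_rot":[0,0,0]},{"travel":[0.0005,0,0.013],"delta_rot":[0,0,0]},{"travel":[0.0005,0,0.015],"delta_rot":[0,0,0]},{"travel":[0.0005,0,0.017],"delta_rot":[0,0,0]},{"travel":[0.0005,0,0.018],"delta_rot":[0,0,0]},{"travel":[0.0005,0,0.018],"delta_rot":[0,0,0]}]'
python3 -m crank '[{"travel":[0,0,0.001],"delta_rot":[0,0,0]},{"travel":[0,0,0.002],"delta_rot":[0,0,0]},{"travel":[0,0,0.003],"delta_rot":[0,0,0]},{"travel":[0,0,0.003],"delta_rot":[0,0,0]}]'
```

```text
t: 7.37
tool_pos: [0.5181, -0.2011, 0.2221]
ee_rot: [0.168, 0.986, -0.0, -0.0]
ft_force: [0.7, 0.7, -1.4]
gripper_width: 0.264
t: 7.7
tool_pos: [0.5181, -0.2011, 0.2192]
ee_rot: [0.168, 0.986, -0.0, -0.0]
ft_force: [0.7, 0.2, -1.5]
gripper_width: 0.262
```

```bash
python3 -m crank '[{"travel":[0,0,0.001],"delta_rot":[0,0,0]},{"travel":[0,0,0.002],"delta_rot":[0,0,0]},{"travel":[0,0,0.003],"delta_rot":[0,0,0]},{"travel":[0,0,0.004],"delta_rot":[0,0,0]},{"travel":[0,0,0.004],"delta_rot":[0,0,0]}]'
python3 -m crank '[{"travel":[0,0,0.001],"delta_rot":[0,0,0]},{"travel":[0,0,0.002],"delta_rot":[0,0,0]},{"travel":[0,0,0.003],"delta_rot":[0,0,0]},{"travel":[0,0,0.004],"delta_rot":[0,0,0]},{"travel":[0,0,0.004],"delta_rot":[0,0,0]}]'
```

```text
t: 8.12
tool_pos: [0.518, -0.2011, 0.2151]
ee_rot: [0.168, 0.986, -0.0, -0.0]
ft_force: [-0.2, 0.2, -1.3]
gripper_width: 0.267
t: 8.53
tool_pos: [0.518, -0.2011, 0.2111]
ee_rot: [0.168, 0.986, -0.0, -0.0]
ft_force: [0.4, 0.6, -1.9]
gripper_width: 0.266
```

```bash
python3 - <<'E'
from cell import env
import cv2,numpy as np
o={}
for n in ("wrist","side"):
    f=env.grab_frame(n);o[n]=f["color"]
a=cv2.resize(o["wrist"][140:260,220:340],(480,480),interpolation=cv2.INTER_CUBIC);b=cv2.resize(o["side"][240:300,290:343],(320,480),interpolation=cv2.INTER_CUBIC)
cv2.imwrite("pics/c5.png",np.hstack([a,b]))
E
```

```text
(no output)
```

View pics/c5.png

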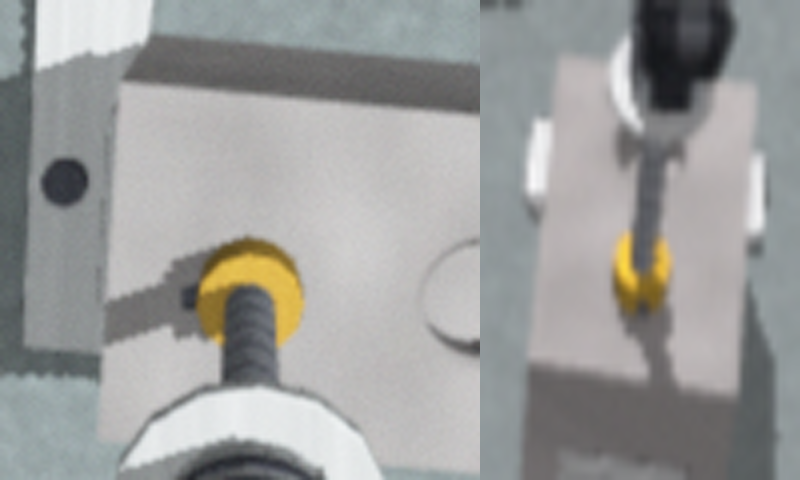

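The foot is about 14 mm into the hole, with no side or axial force. The stop is just above the face, at wrist crop (250,295). I'm continuing down, onto the stop's drag.

```bash
python3 -m crank '[{"travel":[0,0,0.001],"delta_rot":[0,0,0]},{"travel":[0,0,0.002],"delta_rot":[0,0,0]},{"travel":[0,0,0.003],"delta_rot":[0,0,0]},{"travel":[0,0,0.004],"delta_rot":[0,0,0]},{"travel":[0,0,0.004],"delta_rot":[0,0,0]}]'
python3 -m crank '[{"travel":[0,0,0.001],"delta_rot":[0,0,0]},{"travel":[0,0,0.002],"delta_rot":[0,0,0]},{"travel":[0,0,0.003],"delta_rot":[0,0,0]},{"travel":[0,0,0.004],"delta_rot":[0,0,0]},{"travel":[0,0,0.004],"delta_rot":[0,0,0]}]'
```

```text
t: 9.05
tool_pos: [0.5181, -0.2011, 0.2072]
ee_rot: [0.168, 0.986, -0.0, -0.0]
ft_force: [-0.4, -0.6, -0.8]
gripper_width: 0.264
t: 9.47
tool_pos: [0.5181, -0.2011, 0.2031]
ee_rot: [0.168, 0.986, -0.0, -0.0]
ft_force: [0.4, -0.2, -1.0]
gripper_width: 0.269
```

```bash
python3 -m crank '[{"travel":[0,0,0.0007],"delta_rot":[0,0,0]},{"travel":[0,0,0.0014],"delta_rot":[0,0,0]},{"travel":[0,0,0.002],"delta_rot":[0,0,0]},{"travel":[0,0,0.002],"delta_rot":[0,0,0]}]'
python3 -m crank '[{"travel":[0,0,0.0007],"delta_rot":[0,0,0]},{"travel":[0,0,0.0014],"delta_rot":[0,0,0]},{"travel":[0,0,0.002],"delta_rot":[0,0,0]},{"travel":[0,0,0.002],"delta_rot":[0,0,0]}]'
python3 - <<'E'
from cell import env
import cv2,numpy as np
f=env.grab_frame("wrist");np.savez("pics/wrist6.npz",**f);o=f["color"]
cv2.imwrite("pics/c6.png",cv2.resize(o[140:365,200:360],None,fx=2.6,fy=2.6,interpolation=cv2.INTER_CUBIC))
E
```

```text
t: 9.8
tool_pos: [0.5181, -0.2011, 0.2012]
ee_rot: [0.168, 0.986, -0.0, -0.0]
ft_force: [0.7, -0.4, 0.2]
gripper_width: 0.265
t: 10.13
tool_pos: [0.5181, -0.2011, 0.1992]
ee_rot: [0.168, 0.986, -0.0, -0.0]
ft_force: [-1.0, -0.5, -0.5]
gripper_width: 0.265
```

View pics/c6.png

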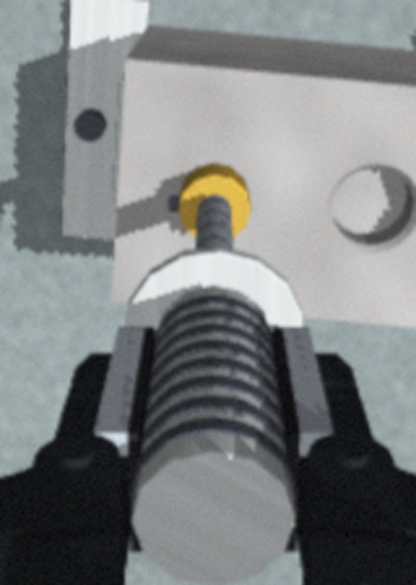

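The stop is being pushed up the rod by the face. I'll check for handle slip, then average the force.

```bash
python3 - <<'E'
import cv2,numpy as np
from cell import env
W=dict(np.load("pics/wrist6.npz"));D=W["depth"];v,u=np.mgrid[0:420,0:560]; P=np.stack([(u-W["cx"])/W["fx"]*D,(v-W["cy"])/W["fy"]*D,D,np.ones_like(D)],-1)@W["cam_to_world"].T
a=(u>255)&(u<310)&(v>310)&(v<350)
s=env.sense();print("top-TCP",np.median(P[a][:,2])-s["tool_pos"][2])
h=cv2.cvtColor(W["color"],cv2.COLOR_BGR2HSV); m=cv2.inRange(h,(15,120,80),(35,255,255))>0
m&=(u>255)&(u<310)&(v>190)&(v<240); print("stop top z",np.percentile(P[m][:,2],[10,50,75,95]))
F=[]
for i in range(4): env.grab_frame("side");F.append(env.sense()["ft_force"][2])
print(F)
E
python3 -m crank '[{"travel":[0,0,0.0005],"delta_rot":[0,0,0]},{"travel":[0,0,0.001],"delta_rot":[0,0,0]},{"travel":[0,0,0.0015],"delta_rot":[0,0,0]},{"travel":[0,0,0.002],"delta_rot":[0,0,0]},{"travel":[0,0,0.002],"delta_rot":[0,0,0]}]'
```

```text
top-TCP 0.03409708881394316
stop top z [0.09214267 0.09860569 0.099188   0.09984721]
[np.float64(-1.2004707905434189), np.float64(-1.6808038740412083), np.float64(-1.7231117933213664), np.float64(-1.9829212495037563)]
t: 10.8
tool_pos: [0.5181, -0.2011, 0.1973]
ee_rot: [0.168, 0.986, -0.0, -0.0]
ft_force: [-0.8, 0.3, 0.6]
gripper_width: 0.265
```

```bash
python3 -m crank '[{"travel":[0,0,0.0004],"delta_rot":[0,0,0]},{"travel":[0,0,0.0008],"delta_rot":[0,0,0]},{"travel":[0,0,0.0012],"delta_rot":[0,0,0]}]'
python3 -m crank '[{"travel":[0,0,0.0004],"delta_rot":[0,0,0]},{"travel":[0,0,0.0008],"delta_rot":[0,0,0]},{"travel":[0,0,0.0012],"delta_rot":[0,0,0]}]'
python3 -m crank '[{"travel":[0,0,0.0004],"delta_rot":[0,0,0]},{"travel":[0,0,0.0008],"delta_rot":[0,0,0]},{"travel":[0,0,0.0012],"delta_rot":[0,0,0]}]'
python3 -m crank '[{"travel":[0,0,0.0004],"delta_rot":[0,0,0]},{"travel":[0,0,0.0008],"delta_rot":[0,0,0]},{"travel":[0,0,0.0012],"delta_rot":[0,0,0]}]'
```

```text
t: 11.05
tool_pos: [0.5181, -0.2011, 0.1961]
ee_rot: [0.168, 0.986, -0.0, -0.0]
ft_force: [-1.5, 0.0, 1.9]
gripper_width: 0.267
t: 11.3
tool_pos: [0.5181, -0.2011, 0.1949]
ee_rot: [0.168, 0.986, -0.0, -0.0]
ft_force: [-1.2, 0.2, 1.2]
gripper_width: 0.267
t: 11.55
tool_pos: [0.5181, -0.2011, 0.1937]
ee_rot: [0.168, 0.986, -0.0, -0.0]
ft_force: [-0.4, 0.3, 2.6]
gripper_width: 0.266
t: 11.8
tool_pos: [0.5181, -0.2011, 0.1925]
ee_rot: [0.168, 0.986, -0.0, -0.0]
ft_force: [-0.9, -0.9, 2.1]
gripper_width: 0.269
```

Drag feels steady at about 2 N (about 3.5 N above the free-hanging reading). The foot is about 32.5 mm down. I'm continuing slowly.

```bash
python3 -m crank '[{"travel":[0,0,0.0004],"delta_rot":[0,0,0]},{"travel":[0,0,0.0008],"delta_rot":[0,0,0]},{"travel":[0,0,0.0012],"delta_rot":[0,0,0]}]'
python3 -m crank '[{"travel":[0,0,0.0004],"delta_rot":[0,0,0]},{"travel":[0,0,0.0008],"delta_rot":[0,0,0]},{"travel":[0,0,0.0012],"delta_rot":[0,0,0]}]'
python3 -m crank '[{"travel":[0,0,0.0003],"delta_rot":[0,0,0]},{"travel":[0,0,0.0006],"delta_rot":[0,0,0]},{"travel":[0,0,0.0009],"delta_rot":[0,0,0]}]'
```

```text
t: 12.05
tool_pos: [0.5181, -0.2011, 0.1913]
ee_rot: [0.168, 0.986, -0.0, -0.0]
ft_force: [-0.1, 0.5, 2.2]
gripper_width: 0.265
t: 12.3
tool_pos: [0.5181, -0.2011, 0.1901]
ee_rot: [0.168, 0.986, -0.0, 0.0]
ft_force: [-1.2, 0.2, 2.7]
gripper_width: 0.262
t: 12.55
tool_pos: [0.5181, -0.2011, 0.1892]
ee_rot: [0.168, 0.986, -0.0, -0.0]
ft_force: [-0.8, -0.2, 1.6]
gripper_width: 0.267
```

```bash
R='' ; python3 -m crank '[{"travel":[0,0,0.0002],"delta_rot":[0,0,0]},{"travel":[0,0,0.0004],"delta_rot":[0,0,0]},{"travel":[0,0,0.0006],"delta_rot":[0,0,0]}]' | grep -E 'tool_pos|force'
python3 -m crank '[{"travel":[0,0,0.0002],"delta_rot":[0,0,0]},{"travel":[0,0,0.0004],"delta_rot":[0,0,0]},{"travel":[0,0,0.0006],"delta_rot":[0,0,0]}]' | grep -E 'tool_pos|force'
python3 -m crank '[{"travel":[0,0,0.0002],"delta_rot":[0,0,0]},{"travel":[0,0,0.0004],"delta_rot":[0,0,0]},{"travel":[0,0,0.0006],"delta_rot":[0,0,0]}]' | grep -E 'tool_pos|force'
```

```text
tool_pos: [0.5181, -0.2011, 0.1886]
ft_force: [-0.7, -0.5, 2.2]
tool_pos: [0.5181, -0.2011, 0.188]
ft_force: [-0.3, -0.4, 2.7]
tool_pos: [0.5181, -0.2011, 0.1874]
ft_force: [-0.3, 0.1, 2.1]
```

```bash
python3 -m crank '[{"travel":[0,0,0.0002],"delta_rot":[0,0,0]},{"travel":[0,0,0.0004],"delta_rot":[0,0,0]}]' | grep -E 'tool_pos|force'
python3 -m crank '[{"travel":[0,0,0.0002],"delta_rot":[0,0,0]},{"travel":[0,0,0.0004],"delta_rot":[0,0,0]}]' | grep -E 'tool_pos|force'
python3 -m crank '[{"travel":[0,0,0.0002],"delta_rot":[0,0,0]},{"travel":[0,0,0.0004],"delta_rot":[0,0,0]}]' | grep -E 'tool_pos|force'
```

```text
tool_pos: [0.5181, -0.2011, 0.187]
ft_force: [-0.4, 1.1, 2.3]
tool_pos: [0.5182, -0.2012, 0.1868]
ft_force: [-1.8, 0.1, 7.1]
tool_pos: [0.5183, -0.2012, 0.1866]
ft_force: [-1.5, 0.4, 11.0]
```

It has bottomed clearly: the force rose from 2 to 11 N over 0.4 mm, at TCP z 0.1868. Now I hold for over a second.

```bash
python3 -m crank '[{"travel":[0,0,0],"delta_rot":[0,0,0]},{"travel":[0,0,0],"delta_rot":[0,0,0]},{"travel":[0,0,0],"delta_rot":[0,0,0]}]'
python3 -m crank '[{"travel":[0,0,0],"delta_rot":[0,0,0]},{"travel":[0,0,0],"delta_rot":[0,0,0]},{"travel":[0,0,0],"delta_rot":[0,0,0]},{"travel":[0,0,0],"delta_rot":[0,0,0]},{"travel":[0,0,0],"delta_rot":[0,0,0]},{"travel":[0,0,0],"delta_rot":[0,0,0]}]'
python3 -m crank '[{"travel":[0,0,0],"delta_rot":[0,0,0]},{"travel":[0,0,0],"delta_rot":[0,0,0]},{"travel":[0,0,0],"delta_rot":[0,0,0]},{"travel":[0,0,0],"delta_rot":[0,0,0]},{"travel":[0,0,0],"delta_rot":[0,0,0]},{"travel":[0,0,0],"delta_rot":[0,0,0]}]'
```

```text
t: 14.05
tool_pos: [0.5183, -0.2012, 0.1866]
ee_rot: [0.168, 0.986, -0.0, 0.0]
ft_force: [-1.0, 1.1, 10.2]
gripper_width: 0.271
t: 14.55
tool_pos: [0.5183, -0.2012, 0.1866]
ee_rot: [0.168, 0.986, -0.0, 0.0]
ft_force: [-1.0, 0.4, 10.1]
gripper_width: 0.266
t: 15.05
tool_pos: [0.5183, -0.2012, 0.1866]
ee_rot: [0.168, 0.986, -0.0, 0.0]
ft_force: [-1.6, -0.3, 9.4]
gripper_width: 0.268
```

Held 1.25 s at about 10 N. Now I release and let the fingers open.

```bash
python3 -m crank '[{"travel":[0,0,0],"delta_rot":[0,0,0]},{"travel":[0,0,0],"delta_rot":[0,0,0]},{"travel":[0,0,0],"delta_rot":[0,0,0]},{"travel":[0,0,0],"delta_rot":[0,0,0]},{"travel":[0,0,0],"delta_rot":[0,0,0]},{"travel":[0,0,0],"delta_rot":[0,0,0]},{"travel":[0,0,0],"delta_rot":[0,0,0]},{"travel":[0,0,0],"delta_rot":[0,0,0]}]' 0.8
python3 - <<'E'
from cell import env
import cv2,numpy as np
f=env.grab_frame("wrist");np.savez("pics/wrist7.npz",**f);cv2.imwrite("pics/w7.png",f["color"])
E
```

```text
t: 15.72
tool_pos: [0.5181, -0.2011, 0.1862]
ee_rot: [0.168, 0.986, -0.0, -0.0]
ft_force: [0.1, -0.6, -0.3]
gripper_width: 0.907
```

View pics/w7.png

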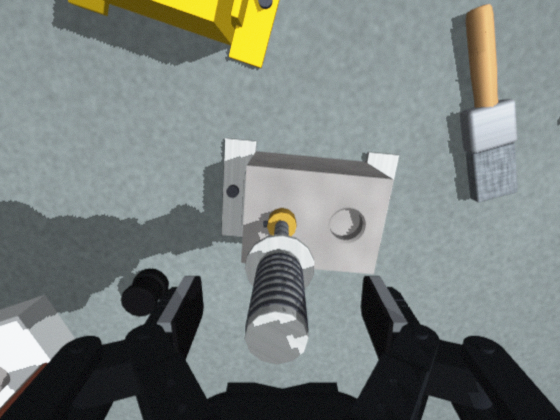

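The fingers are open and clear on both sides of the handle (handle top at (277,333)). I'm retreating straight up.

```bash
python3 -m crank '[{"travel":[0,0,-0.005],"delta_rot":[0,0,0]},{"travel":[0,0,-0.015],"delta_rot":[0,0,0]},{"travel":[0,0,-0.03],"delta_rot":[0,0,0]},{"travel":[0,0,-0.05],"delta_rot":[0,0,0]},{"travel":[0,0,-0.07],"delta_rot":[0,0,0]},{"travel":[0,0,-0.09],"delta_rot":[0,0,0]},{"travel":[0,0,-0.105],"delta_rot":[0,0,0]},{"travel":[0,0,-0.115],"delta_rot":[0,0,0]},{"travel":[0,0,-0.12],"delta_rot":[0,0,0]},{"travel":[0,0,-0.12],"delta_rot":[0,0,0]},{"travel":[0,0,-0.12],"delta_rot":[0,0,0]}]' 1
python3 - <<'E'
from cell import env
import cv2,numpy as np
from h import *
o={}
for n in ("wrist","side"):
    f=env.grab_frame(n);o[n]=f["color"];np.savez(f"pics/{n}8.npz",**f)
    W=f;D=W["depth"];v,u=np.mgrid[0:420,0:560]; P=np.stack([(u-W["cx"])/W["fx"]*D,(v-W["cy"])/W["fy"]*D,D,np.ones_like(D)],-1)@W["cam_to_world"].T
    m=(abs(P[...,0]-.518)<.05)&(abs(P[...,1]+.2)<.05)
    k=m&(P[...,2]>.214)&(P[...,2]<.232); print(n,"handle top",k.sum(),P[k].mean(0),P[k][:,2].max())
    h=cv2.cvtColor(W["color"],cv2.COLOR_BGR2HSV); y=m&(cv2.inRange(h,(15,120,80),(35,255,255))>0); print("stop",P[y].mean(0),np.percentile(P[y][:,2],[5,50,95]))
a=cv2.resize(o["wrist"][130:330,190:390],(480,480),interpolation=cv2.INTER_CUBIC);b=cv2.resize(o["side"][200:300,285:351],(317,480),interpolation=cv2.INTER_CUBIC)
cv2.imwrite("pics/c8.png",np.hstack([a,b]))
E
```

```text
t: 16.68
tool_pos: [0.518, -0.2011, 0.3059]
ee_rot: [0.168, 0.986, -0.0, -0.0]
ft_force: [-0.7, -0.8, -0.6]
gripper_width: 1.006
wrist handle top 868 [ 0.51484305 -0.20246207  0.22056079  1.        ] 0.2230734261445365
stop [ 0.51062996 -0.19871404  0.09709151  1.        ] [0.08997366 0.09854673 0.10013712]
side handle top 102 [ 0.51732402 -0.20366858  0.22123701  1.        ] 0.22593060999277492
stop [ 0.51768413 -0.20419083  0.09838059  1.        ] [0.09135296 0.09912712 0.10274135]
```

View pics/c8.png

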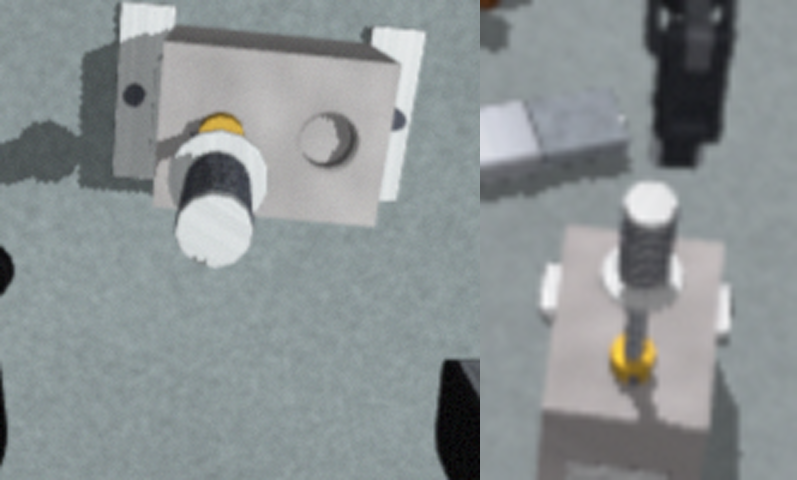

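The gauge stands in the hole with about 0.02 rad of lean. The stop top is at z 0.099, i.e. on the face. A last check covers rest and the bystanders.

```bash
python3 - <<'E'
from cell import env
import cv2,numpy as np
T0=np.load("pics/top0.npz")["color"];f=env.grab_frame("top");c=f["color"]
d=cv2.absdiff(T0,c).max(2)
for n,(x,y) in dict(brush=(277,195),jar=(132,182),loupe=(416,172)).items():
    best=cv2.minMaxLoc(cv2.matchTemplate(c[y-45:y+46,x-30:x+31],T0[y-35 if n=="brush" else y-14:y+36 if n=="brush" else y+15,x-14:x+15],cv2.TM_CCOEFF_NORMED)); exp=(16,10 if n=="brush" else 31); print(n,best[1],np.subtract(best[3],exp))
f=env.grab_frame("wrist");W=f;D=W["depth"];v,u=np.mgrid[0:420,0:560]; P=np.stack([(u-W["cx"])/W["fx"]*D,(v-W["cy"])/W["fy"]*D,D,np.ones_like(D)],-1)@W["cam_to_world"].T
k=(abs(P[...,0]-.518)<.05)&(abs(P[...,1]+.2)<.05)&(P[...,2]>.214)&(P[...,2]<.232); print(P[k].mean(0))
env.hand_in()
E
```

```text
brush 0.9989089369773865 [0 0]
jar 0.9995419383049011 [0 0]
loupe 0.4933655261993408 [16 31]
[ 0.5148363  -0.20244293  0.22056399  1.        ]
the job is handed in; nothing more can be done
```

The loupe match failed, probably because the arm hides it in the top view, so I'm checking it on the saved side pictures.

```bash
python3 - <<'E'
import cv2,numpy as np
a=np.load("pics/side0.npz")["color"];b=np.load("pics/side8.npz")["color"]
r=cv2.minMaxLoc(cv2.matchTemplate(b[320:380,332:392],a[336:365,348:376],cv2.TM_CCOEFF_NORMED));print(r[1],np.subtract(r[3],(16,16)))
E
```

```text
0.9697239995002747 [0 0]
```

The gauge is standing released in the narrow hole, rod on the bottom and stop on the face, and I handed the job in at about 17 s of the 48 s allowed.

**What I did:** I lifted the silver gauge from its stand and lowered it into the grey block's narrow hole. I pushed past a steady stop drag of about 3.5 N until it clearly bottomed, about 39 mm deep. I held it about 1.25 s with wrist readings of 9.4–11 N, which is about 11–12.5 N on the sample once the gauge's weight is counted. The highest force I read was 11 N, sampled at the end of each move. Then I let go and backed straight up.

**Last checks:**
- **Gauge:** the handle top did not move between two pictures, and the gauge leans about 0.02 rad. The foot is at z ≈ 0.046, and the stop's top is at z ≈ 0.099, which puts its underside on the face.
- **Bystanders:** the brush and jar did not move in the top view. The loupe check failed there, probably because the arm hides it; in the side view it had not moved.

**What went wrong:** the brown look-alike gauge was standing at the start and was found lying on the table after the grasp. The hand or wrist camera probably knocked it over, though it was meant to be left alone. Also, the side camera put the foot about 1.5 mm from where the wrist camera did; I mostly followed the wrist camera, and the rod went in without side force.

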